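# Bolt the sample box shut with the fingertips

## Task

Lock up the open steel sample box, using only pushes of the fingertips or the outside of the fingers: first press its lid fully shut, then push the bolt's upright ball handle along its slot, away from the front of the box, until it stops, and last push the handle over sideways, round the corner of the slot, and down to the end of the notch. Push gently, do not grip the handle or lift the lid, leave the things beside the box where they are, and finish clear of the box.

Things in the scene. Friction and masses are not known exactly. Their poses are not given: they have to be found in the camera images.
- sample_box: grey painted steel box screwed to the bench, 250 mm (x) x 220 mm (y) x 85 mm high. Origin: centre of its underside, on the bench. Its +x points from its front (the side towards the robot, with the card holder) to its back, +y to its left, z up. Front part of the top (x -125 to -10 mm): fixed deck at z = 85 mm that carries the bolt. Back part: hinged lid
- slot_corner (a point): corner of the L-shaped slot, on top of the bolt's bright steel barrel (box frame -54, 0, 116 mm; axes as the box's). The barrel is 28 mm thick (31 at its end collars), lies along the box's x from x = -119 to -24 mm, axis at z = 102 mm. The slot, 9 to 11 mm wide, runs along the barrel's top for 48 mm up to this corner, then round the barrel towards the box's -y (right) side: the notch
- lid (a joint): opening angle of the lid, rad: 0 = shut (top flush with the deck), starts at 0.45 to 0.8, stops at 1.4. Stiff hinge along y at the back of the box (box frame x = 124, z = 85 mm): the lid stays where it is left and needs about 1 to 4 N near its front edge to go down
- lid_front (a point): middle of the lid's front edge, on its top surface; turns with the lid (x towards the hinge, y along the edge, z out of the top). The lid reaches 128 mm back to the hinge and 109 mm to either side. A steel keeper strap, 31 mm high, stands behind this point: 9 to 21 mm back, 28 mm to either side. The rest of the lid is bare to press on, e.g. 30 mm back and 55 mm to a side
- bolt (a joint): how far the bolt is pushed home, m: 0 = drawn back, 0.048 = home (stop). Slides along the box's +x; starts at 0 to 0.015; about 2 N of friction, stays where it is left. Its end then passes through the keeper, over the front edge of the shut lid. A lid left ajar stops it, and a bolt pushed out too soon keeps the lid from shutting. Once the handle is turned, the slot keeps it home
- bolt_handle (a joint): turn of the handle about the bolt's axis, rad: 0 = upright, grows as it goes over towards the box's -y side, 1.3 = end of the notch (stop), nearly lying. The slot holds it upright, with a little play (leaning by up to 0.25 when pushed), until the bolt is home (within about 1.5 mm). Light friction (1 N at the ball); it stays where it is left
- handle_ball (a point): centre of the black ball on the handle, 18 mm in diameter, 40 mm from the bolt's axis, on a dark steel stem 8 mm thick. Box frame: x = -102 mm plus the value of joint bolt, y = -40 mm x sin(turn), z = 102 mm + 40 mm x cos(turn): 142 mm above the bench while upright, 113 mm at the end of the notch
- bolt_tip (a point): centre of the end face of the 17 mm thick dark steel bolt, the end towards the lid. Box frame: x = -32 mm plus the value of joint bolt, y = 0, z = 102 mm
- sample_cup: bystander: small frosted cup, 49 mm wide, 38 mm high, on the bench to the left of the box; origin at the centre of its underside
- loose_vial: bystander: glass vial with a white cap, 25 mm wide, 50 mm high, to the left of the box; origin at the centre of its underside
- tweezers: bystander: steel tweezers, 132 mm long, lying to the right of the box; origin under its middle, its y along its length
- screwdriver: bystander: yellow screwdriver, 174 mm long, 24 mm thick, lying to the right of the box, beyond the tweezers; origin under its middle, its y along its length

How it is judged (in metres and radians):
On the way, in this order (a step that is already met when the one before it is completed fails the run):
1. the lid is shut, the bolt not yet pushed home (value of joint lid below 0.03 rad and value of joint bolt below 0.03 m), for 0.2 s.
2. the bolt is home over the shut lid, the handle not yet turned down (value of joint lid below 0.04 rad and value of joint bolt above 0.0455 m and value of joint bolt_handle below 0.9 rad), for 0.1 s.
At the end, for the whole second after the job is handed in: The lid is shut (below 0.04 rad), the bolt is home (above 0.0445 of 0.048 m) and its handle is turned down to the end of the notch (above 1.18 of 1.3 rad) (value of joint lid below 0.04 rad and value of joint bolt above 0.0445 m and value of joint bolt_handle above 1.18 rad); the robot touches nothing.
It fails at once if the handle was gripped or forced (more than 36 N between the fingers and it) (contact force between the fingers and bolt_handle above 36 N).
It fails at once if the lid was lifted (opened past 0.95 rad) (value of joint lid above 0.95 rad).
It fails at once if a bystander was moved more than 20 mm (distance of any of sample_cup, loose_vial, tweezers, screwdriver from where it was at the start of the episode above 0.02 m).
It fails at once if the box was pushed with something other than the fingers (more than 10 N) (contact force between the arm and sample_box above 10 N).
It also fails if it takes over 58 s, if anything falls off the work surface, if the arm or the gripper's body presses on something with over 40 N, if the wrist force passes 120 N, or if a joint passes its speed limit or range.

## Robot

A 7-joint arm with a two-finger parallel gripper is mounted at the origin on a cart in front of the work surface, level with it; the furniture and walls round the work are solid. World frame = base frame: x ahead of the robot, y to its left, z up, the work surface at z = 0. Lengths are in mm, angles in rad, forces in N, time in s.
With the tool pointing down it reaches from about 425 to 1025 mm from the base axis. Payload 9.4 kg.
Tool frame: the origin (TCP) lies midway between the tips of the shut fingers; the grasp point (between the pads) lies 19 mm behind it; z points along the fingers, y is the line along which they close (so a half turn about z gives the same grasp; the last joint's range is limited). The gripper opens to 85 mm and grips with 20 to 120 N. Pads are 22 mm wide; open, the fingers measure 114 mm over their backs; the gripper's body (76 mm by 85 mm) begins 54 mm behind the grasp point. The pads swing forward as they close: fully open they stand 13 mm farther back than shut.
Start: joints at [1.263, 0.599, -0.003, 1.599, 0.002, 0.943, -0.08], TCP at [165.839, -705.777, 231.275] pointing down, gripper open.
Joint ranges: [-2.57, 2.57], [-0.35, 1.97], [-1.29, 1.29], [0.11, 2.56], [-1.05, 4.19], [0.11, 1.86], [-2.63, 2.63]. Speed limits (rad/s): [2.22, 2.22, 3.01, 3.01, 3.14, 3.14, 3.14].

## Interface

Orientations are given as a unit quaternion [w, x, y, z].
In Python, from rig import robot gives the robot as it stands.
- The arm moves only by the tool jog_arm, never from a script. Its argument "targets" is a list of rows, each an object with "slide": the shift along the tool's x, y, z in mm, a list of three; "yaw": the turn about the tool's z in rad; "claw": the gripper command: -1 is shut, 1 is fully open, values between are in proportion. In form: [{"slide": [x, y, z], "yaw": yaw, "claw": claw}, ...]. A call has 1 to 20 rows; each row is the pose to reach, as a shift and turn from the pose commanded when the call began, along the tool's axes at that moment; what a row does not reach only later rows make up. A row lasts 1/12 s, in which the tool goes at most 41.7 mm and 7.16 degrees, less where a joint would pass 70% of its speed; a pose out of reach is approached as far as the arm can. A call with a gripper value outside its range is refused whole. The fingers move at their own pace and stop on an object; "grip_force" is the grip in N (left out, the last holds). Time passes only in rows, so rows that repeat a pose let the fingers close. It gives the time, the measured TCP pose, the force, the opening and the grip force at its end, in the units of the state.
- robot.read_state(): the state, without advancing time (a new reading comes with each control period).
- robot.capture(name): name is "side" or "top"; returns the picture (384x512x3 uint8, red, green, blue); there is no depth.
- robot.get_calibration(name): a dict with "fx", "fy", "cx", "cy" (pixels), "rvec" (rotation vector, rad) and "tvec" (3), from world to camera coordinates, as OpenCV has them. Camera axes: x right, y down, z forward; pixel columns grow to the right and rows downward; lengths in mm; the calibration is good to about 2 mm. A picture is of the moment at which its call begins. get_calibration takes no time and is no camera call.
- robot.sign_off(): hands the job in; it is judged then, once.
The state is a dict: "time_s": time; "q": joint angles; "qd": joint speeds; "tau": joint torques, N m; "tcp_pos": TCP position; "eef_rot": TCP orientation; "ft_force": force on the tool from outside, world axes, zero at the start; "torque": the same for the moment, N m; "grip_width": finger opening in mm; "finger_force": force on a finger pad.
Only numpy, scipy, OpenCV 4.12 (cv2) and the standard library are available. Lean on these libraries where they do the work, as an engineer would, in place of code of your own. Each camera call takes 0.05 s, during which the arm holds its last target. There are 200 camera calls.

## Working session

There is one attempt and no reset: what is moved stays moved. The work goes in short steps, Python scripts to look and compute and a tool call to move; the robot and the scene stay as the last step left them, time stands still between calls to the robot, and variables do not carry over. Pictures are saved under pics/ and viewed, at most 10 in all, crops included, and the job is handed in when it is done.

Besides the shell and the picture viewer there is one more tool, called as name(argument=value, ...), one argument or row to a line, values as JSON. jog_arm: Moves the arm, as the interface text tells. Its arguments: {"type":"object","properties":{"targets":{"type":"array","items":{"type":"object","properties":{"slide":{"type":"array","items":{"type":"number"}},"yaw":{"type":"number"},"claw":{"type":"number"}}}},"grip_force":{"type":"number"}},"required":["targets"]}

```bash
mkdir -p pics; cat > h.py <<'E'
import numpy as np, cv2
from rig import robot
def P(n):
    c=robot.get_calibration(n); K=np.array([[c['fx'],0,c['cx']],[0,c['fy'],c['cy']],[0,0,1.]])
    return K,cv2.Rodrigues(np.array(c['rvec'],float))[0],np.array(c['tvec'],float).ravel()
def ray(n,u,v):
    K,R,t=P(n); return -R.T@t, R.T@np.linalg.solve(K,[u,v,1.])
def onz(n,u,v,z):
    o,d=ray(n,u,v); return o+d*(z-o[2])/d[2]
def proj(n,X):
    K,R,t=P(n); p=(K@(R@np.atleast_2d(X).T+t[:,None])).T; return p[:,:2]/p[:,2:]
def tri(a,b):
    (o,d),(p,e)=ray(*a),ray(*b); s=np.linalg.lstsq(np.c_[d,-e],p-o,rcond=None)[0]
    A=o+s[0]*d;B=p+s[1]*e; return (A+B)/2,np.linalg.norm(A-B)
def snap(n,f):
    im=robot.capture(n)[:,:,::-1].copy(); cv2.imwrite('pics/'+f,im); return im
E
python3 - <<'E'
from h import *
a=snap('side','s0.png');b=snap('top','t0.png')
s=robot.read_state();print(s['time_s'],s['tcp_pos'],s['eef_rot'],s['ft_force'])
for n in('side','top'):print(n,ray(n,256,192))
E
```

```text
0.1 [ 165.72624627 -705.37777338  230.46912452] [-6.91186697e-04  9.93347027e-01  1.15157223e-01 -1.41956441e-04] [-0.13241262 -0.116313    0.04567918]
side (array([ 345.10933308, -859.49935539,  507.25134059]), array([ 0.22022829,  0.88853539, -0.40264822]))
top (array([ 508.20231983,   23.62438054, 1035.37611274]), array([ 0.08467589, -0.02090295, -0.99619346]))
```

View pics/s0.png

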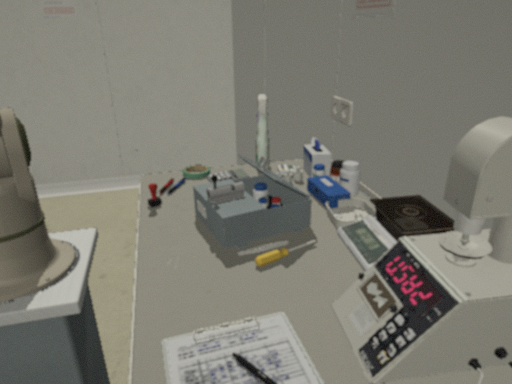

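View pics/t0.png

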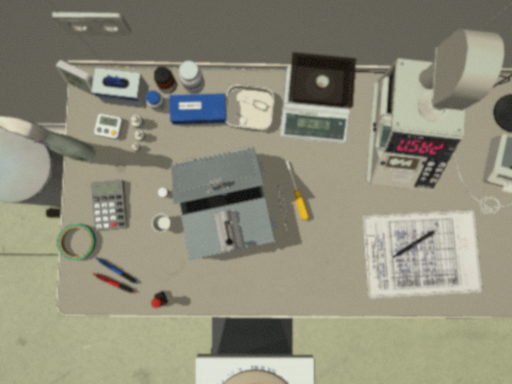

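Top view: the box is centred near (222,203), turned slightly, with the bolt at (228,232), the lid gap at (220,200), the cup at (161,222), the vial at (162,192) and the tools at about (290,195). Side view: the box is around (250,205). I'll zoom in on both.

```bash
python3 - <<'E'
from h import *
a=cv2.imread('pics/s0.png')[150:275,180:330];b=cv2.imread('pics/t0.png')[140:265,155:305]
o=np.vstack([cv2.resize(x,None,fx=2.4*2,fy=2.4,interpolation=2) if 0 else cv2.resize(x,(400*1,333),interpolation=cv2.INTER_CUBIC) for x in(a,b)])
o=np.hstack([cv2.resize(x,(398,332),interpolation=cv2.INTER_CUBIC) for x in(a,b)])
cv2.imwrite('pics/z0.png',o)
E
```

```text
(no output)
```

View pics/z0.png

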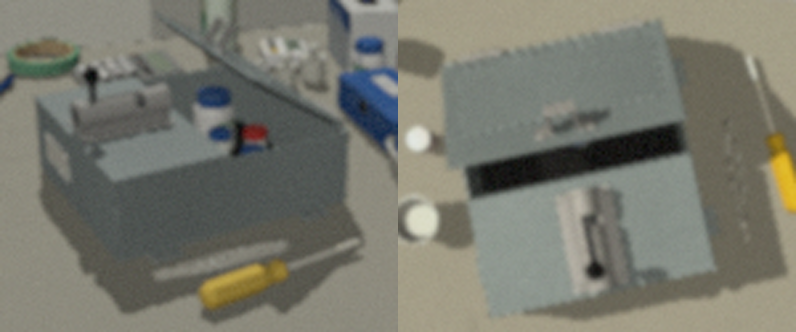

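Zoom: in the side view the ball is at crop (91,75), i.e. px (214.3,178.3). In the top view it's at px (229.3,241.7). The deck corners in the top view are about (189.7,258.7), (274.5,241.3), (182.1,213.5) and (263.2,197.2).

```bash
python3 - <<'E'
from h import *
for n,p in dict(FL=(189.7,258.7),FR=(274.5,241.3),BL=(182.1,213.5),BR=(263.2,197.2)).items(): print(n,onz('top',*p,85).round(1))
FL,FR,BL,BR=[onz('top',*p,85)[:2] for p in((189.7,258.7),(274.5,241.3),(182.1,213.5),(263.2,197.2))]
print('w',np.linalg.norm(FL-FR),np.linalg.norm(BL-BR),np.linalg.norm(FL-BL),np.linalg.norm(FR-BR))
dy=(FL-FR)+(BL-BR); yaw=np.arctan2(-dy[0],dy[1]); R=lambda a:np.array([[np.cos(a),-np.sin(a)],[np.sin(a),np.cos(a)]])
c=(FL+FR+BL+BR)/4-R(yaw)@[-67.5,0]
print('yaw',yaw,'centre',c)
ball,e=tri(('side',214.3,178.3),('top',229.3,241.7));print('ball',ball,e,'box frame',R(yaw).T@(ball[:2]-c))
b2=onz('top',229.3,241.7,142);print('ball top z142',b2,R(yaw).T@(b2[:2]-c))
print('barrel ends top', [R(yaw).T@(onz('top',155+x/2.653,140+y/2.653,112)[:2]-c) for x,y in((187,188),(205,287))])
# lid angle: front-edge midpoint in top view ~ mid of lid edge corners
for th in(.45,.55,.65,.75):
  pts=[]
  for y in(109,-109):
    q=np.array([124-128*np.cos(th),y]); pts.append([*(c+R(yaw)@q),85+128*np.sin(th)])
  for n,(x0,y0,ox) in dict(top=(155,140,398),side=(180,150,0)).items():
    p=proj(n,pts); print(th,n,((p-[x0,y0])*2.653+[ox,0]).round(0).tolist())
s=robot.read_state();print(cv2.Rodrigues(np.zeros(3))[0][0,0],s['grip_width'])
E
```

```text
FL [418.6 169.1  85. ]
FR [463.9 -44.5  85. ]
BL [532.  191.1  85. ]
BR [575.8 -14.9  85. ]
w 218.27582887658178 210.63461134954076 115.54336818639945 115.76141773451678
yaw 0.20922456168695244 centre [563.60730989  89.22218064]
ball [465.26963666  67.40532286 138.47541387] 1.536338594115226 box frame [-100.72454431   -0.9162058 ]
ball top z142 [464.68107991  67.35077294 142.        ] [-101.31159607   -0.84732203]
barrel ends top [array([-26.16569906,  -4.44841439]), array([-119.39166655,   -3.21323826])]
0.45 top [[452.0, 174.0], [688.0, 127.0]]
0.45 side [[149.0, 23.0], [244.0, 91.0]]
0.55 top [[449.0, 167.0], [688.0, 119.0]]
0.55 side [[154.0, 12.0], [250.0, 78.0]]
0.65 top [[445.0, 158.0], [687.0, 110.0]]
0.65 side [[160.0, 2.0], [257.0, 66.0]]
0.75 top [[441.0, 148.0], [685.0, 99.0]]
0.75 side [[166.0, -8.0], [265.0, 54.0]]
1.0 85.3288929297026
```

The box is at (564, 89) with yaw 0.209, and the ball checks out (box −101, −1, z 138–142). The bolt is near 0 and the lid at about 0.56. Next I shut the fingers and travel to above the lid at box (42, −60).

jog_arm(
  targets=[
    {"slide": [15,-15,0],"yaw": 0,"claw": -1},
    {"slide": [40,-41,0],"yaw": 0,"claw": -1},
    {"slide": [68,-69,0],"yaw": 0,"claw": -1},
    {"slide": [96,-98,0],"yaw": 0,"claw": -1},
    {"slide": [124,-126,0],"yaw": 0,"claw": -1},
    {"slide": [152,-155,0],"yaw": 0,"claw": -1},
    {"slide": [180,-183,0],"yaw": 0,"claw": -1},
    {"slide": [208,-212,0],"yaw": 0,"claw": -1},
    {"slide": [236,-240,0],"yaw": 0,"claw": -1},
    {"slide": [264,-269,0],"yaw": 0,"claw": -1},
    {"slide": [292,-297,0],"yaw": 0,"claw": -1},
    {"slide": [320,-326,0],"yaw": 0,"claw": -1},
    {"slide": [348,-354,0],"yaw": 0,"claw": -1},
    {"slide": [376,-383,0],"yaw": 0,"claw": -1},
    {"slide": [404,-411,0],"yaw": 0,"claw": -1},
    {"slide": [432,-440,0],"yaw": 0,"claw": -1},
    {"slide": [460,-468,0],"yaw": 0,"claw": -1},
    {"slide": [480,-489,0],"yaw": 0,"claw": -1},
    {"slide": [490,-499,0],"yaw": 0,"claw": -1},
    {"slide": [490,-499,0],"yaw": 0,"claw": -1},
  ],
)

```text
time_s: 1.77
tcp_pos: [530.3, -104.4, 231.0]
eef_rot: [-0.001, 0.993, 0.118, 0.0]
ft_force: [0.9, -0.1, -0.1]
grip_width: -0.2
finger_force: 0.0
```

jog_arm(
  targets=[
    {"slide": [20,-20,0],"yaw": 0.022,"claw": -1},
    {"slide": [50,-51,0],"yaw": 0.022,"claw": -1},
    {"slide": [78,-79,0],"yaw": 0.022,"claw": -1},
    {"slide": [104,-106,0],"yaw": 0.022,"claw": -1},
    {"slide": [118,-121,0],"yaw": 0.022,"claw": -1},
    {"slide": [119,-122,30],"yaw": 0.022,"claw": -1},
    {"slide": [119,-122,55],"yaw": 0.022,"claw": -1},
    {"slide": [119,-122,60],"yaw": 0.022,"claw": -1},
    {"slide": [119,-122,60],"yaw": 0.022,"claw": -1},
  ],
)

```text
time_s: 2.52
tcp_pos: [615.1, 36.1, 169.5]
eef_rot: [0.0, 0.995, 0.103, -0.002]
ft_force: [1.3, 0.3, 0.3]
grip_width: -0.1
finger_force: 0.0
```

```bash
python3 - <<'E'
from h import *
a=snap('side','s1.png')[110:260,170:340];b=snap('top','t1.png')[130:280,145:315]
cv2.imwrite('pics/z1.png',np.hstack([cv2.resize(x,(398,351),interpolation=cv2.INTER_CUBIC) for x in(a,b)]))
E
```

```text
(no output)
```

View pics/z1.png

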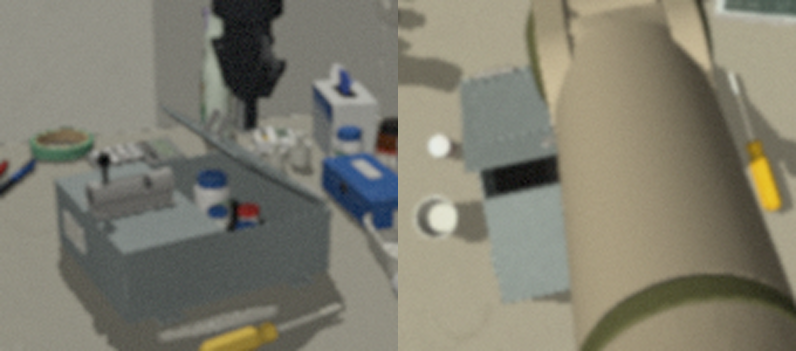

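The closed fingertips (side crop 250,125) are just above the lid's right half and clear of the keeper. The arm hides the bolt from the top camera. I'll press down slowly.

jog_arm(
  targets=[
    {"slide": [0,0,8],"yaw": 0,"claw": -1},
    {"slide": [0,0,15],"yaw": 0,"claw": -1},
    {"slide": [0,0,21],"yaw": 0,"claw": -1},
    {"slide": [0,0,27],"yaw": 0,"claw": -1},
    {"slide": [0,0,33],"yaw": 0,"claw": -1},
    {"slide": [0,0,39],"yaw": 0,"claw": -1},
    {"slide": [0,0,45],"yaw": 0,"claw": -1},
    {"slide": [0,0,51],"yaw": 0,"claw": -1},
    {"slide": [0,0,57],"yaw": 0,"claw": -1},
    {"slide": [0,0,63],"yaw": 0,"claw": -1},
    {"slide": [0,0,69],"yaw": 0,"claw": -1},
    {"slide": [0,0,74],"yaw": 0,"claw": -1},
    {"slide": [0,0,78],"yaw": 0,"claw": -1},
    {"slide": [0,0,81],"yaw": 0,"claw": -1},
    {"slide": [0,0,82],"yaw": 0,"claw": -1},
    {"slide": [0,0,82],"yaw": 0,"claw": -1},
  ],
)

```text
time_s: 3.95
tcp_pos: [616.6, 38.1, 89.0]
eef_rot: [-0.0, 0.995, 0.104, -0.0]
ft_force: [0.6, -0.2, -0.2]
grip_width: -0.2
finger_force: 0.0
```

jog_arm(
  targets=[
    {"slide": [0,0,1],"yaw": 0,"claw": -1},
    {"slide": [0,0,2],"yaw": 0,"claw": -1},
    {"slide": [0,0,3],"yaw": 0,"claw": -1},
    {"slide": [0,0,4],"yaw": 0,"claw": -1},
    {"slide": [0,0,5],"yaw": 0,"claw": -1},
    {"slide": [0,0,6],"yaw": 0,"claw": -1},
    {"slide": [0,0,6],"yaw": 0,"claw": -1},
  ],
)

```text
time_s: 4.53
tcp_pos: [616.9, 38.1, 84.9]
eef_rot: [0.0, 0.995, 0.104, 0.001]
ft_force: [-4.3, -0.6, 17.2]
grip_width: 0.1
finger_force: 8.6
```

```bash
python3 - <<'E'
from h import *
a=snap('side','s2.png')[120:270,170:340]
cv2.imwrite('pics/z2.png',cv2.resize(a,(680,600),interpolation=cv2.INTER_CUBIC))
E
```

```text
(no output)
```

View pics/z2.png

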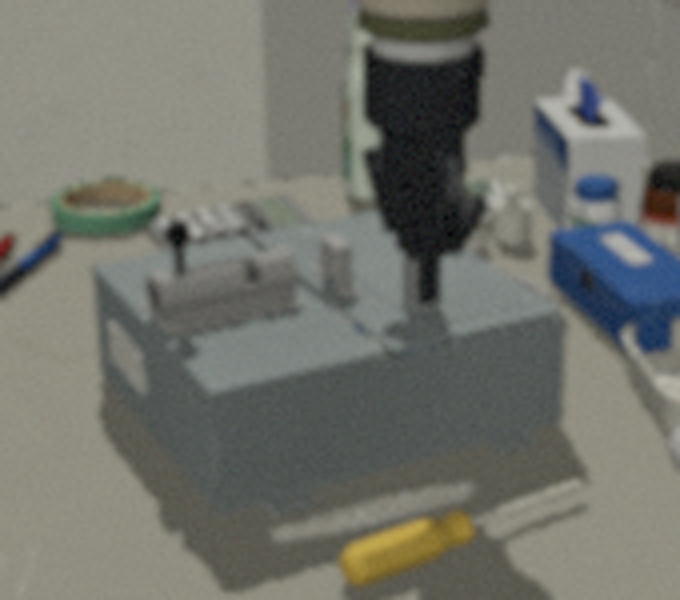

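The lid is shut: 17 N reaction with the tip at z = 85. The handle is still upright at crop (178,235) with the bolt drawn back. I'll hold briefly, lift straight up, and move to in front of the ball.

jog_arm(
  targets=[
    {"slide": [0,0,0],"yaw": 0,"claw": -1},
    {"slide": [0,0,0],"yaw": 0,"claw": -1},
    {"slide": [0,0,-10],"yaw": 0,"claw": -1},
    {"slide": [0,0,-35],"yaw": 0,"claw": -1},
    {"slide": [0,0,-65],"yaw": 0,"claw": -1},
    {"slide": [0,0,-90],"yaw": 0,"claw": -1},
    {"slide": [0,0,-100],"yaw": 0,"claw": -1},
    {"slide": [-20,-10,-100],"yaw": 0,"claw": -1},
    {"slide": [-50,-20,-100],"yaw": 0,"claw": -1},
    {"slide": [-80,-30,-100],"yaw": 0,"claw": -1},
    {"slide": [-110,-40,-100],"yaw": 0,"claw": -1},
    {"slide": [-138,-50,-100],"yaw": 0,"claw": -1},
    {"slide": [-160,-58,-100],"yaw": 0,"claw": -1},
    {"slide": [-172,-60,-100],"yaw": 0,"claw": -1},
    {"slide": [-174,-60,-100],"yaw": 0,"claw": -1},
    {"slide": [-174,-60,-100],"yaw": 0,"claw": -1},
  ],
)

```text
time_s: 5.92
tcp_pos: [434.6, 60.6, 183.5]
eef_rot: [0.0, 0.995, 0.104, 0.0]
ft_force: [-0.0, -0.1, -0.2]
grip_width: 0.2
finger_force: 0.0
```

```bash
python3 - <<'E'
from h import *
a=snap('side','s3.png')[120:270,170:340]
cv2.imwrite('pics/z3.png',cv2.resize(a,(680,600),interpolation=cv2.INTER_CUBIC))
E
```

```text
(no output)
```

View pics/z3.png

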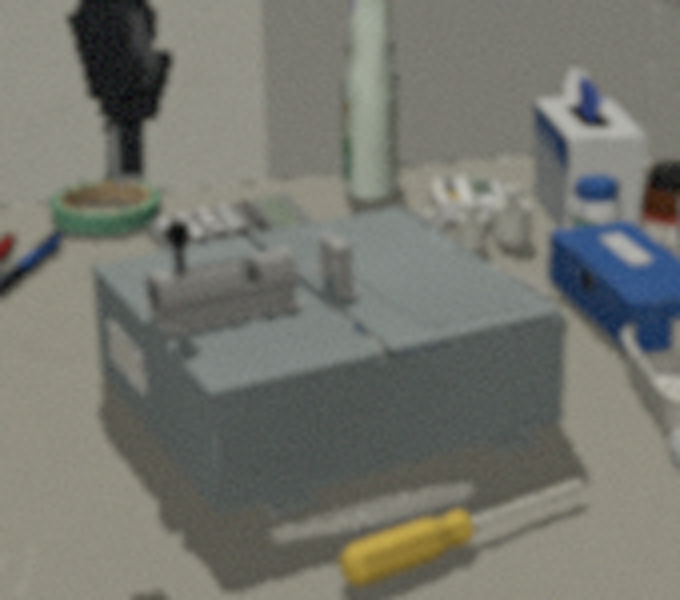

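The lid is flush. The fingers (crop 125,170) are in front of the ball (178,235) with a gap. I'll descend to z ≈ 128 and push along the slot.

jog_arm(
  targets=[
    {"slide": [0,0,15],"yaw": 0,"claw": -1},
    {"slide": [0,0,38],"yaw": 0,"claw": -1},
    {"slide": [0,0,53],"yaw": 0,"claw": -1},
    {"slide": [0,0,55],"yaw": 0,"claw": -1},
    {"slide": [4,0,55],"yaw": 0,"claw": -1},
    {"slide": [8,0,55],"yaw": 0,"claw": -1},
    {"slide": [11,0,55],"yaw": 0,"claw": -1},
    {"slide": [14,0,55],"yaw": 0,"claw": -1},
    {"slide": [17,0,55],"yaw": 0,"claw": -1},
    {"slide": [20,0,55],"yaw": 0,"claw": -1},
    {"slide": [24,0,55],"yaw": 0,"claw": -1},
    {"slide": [28,0,55],"yaw": 0,"claw": -1},
    {"slide": [32,0,55],"yaw": 0,"claw": -1},
    {"slide": [36,0,55],"yaw": 0,"claw": -1},
    {"slide": [40,0,55],"yaw": 0,"claw": -1},
    {"slide": [44,0,55],"yaw": 0,"claw": -1},
    {"slide": [47,0,55],"yaw": 0,"claw": -1},
    {"slide": [50,0,55],"yaw": 0,"claw": -1},
    {"slide": [50,0,55],"yaw": 0,"claw": -1},
  ],
)

```text
time_s: 7.55
tcp_pos: [483.7, 71.3, 128.2]
eef_rot: [-0.0, 0.995, 0.104, 0.0]
ft_force: [-0.6, 0.1, 0.0]
grip_width: -0.4
finger_force: 0.2
```

jog_arm(
  targets=[
    {"slide": [2,0,0],"yaw": 0,"claw": -1},
    {"slide": [4,0,0],"yaw": 0,"claw": -1},
    {"slide": [6,0,0],"yaw": 0,"claw": -1},
    {"slide": [7,0,0],"yaw": 0,"claw": -1},
    {"slide": [8,0,0],"yaw": 0,"claw": -1},
    {"slide": [8,0,0],"yaw": 0,"claw": -1},
  ],
)

```text
time_s: 8.05
tcp_pos: [490.4, 72.7, 128.2]
eef_rot: [0.0, 0.995, 0.104, -0.0]
ft_force: [-3.1, 0.4, 1.4]
grip_width: 0.0
finger_force: 1.4
```

```bash
python3 - <<'E'
from h import *
a=snap('side','s4.png')[120:270,170:340]
cv2.imwrite('pics/z4.png',cv2.resize(a,(680,600),interpolation=cv2.INTER_CUBIC))
E
```

```text
(no output)
```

View pics/z4.png

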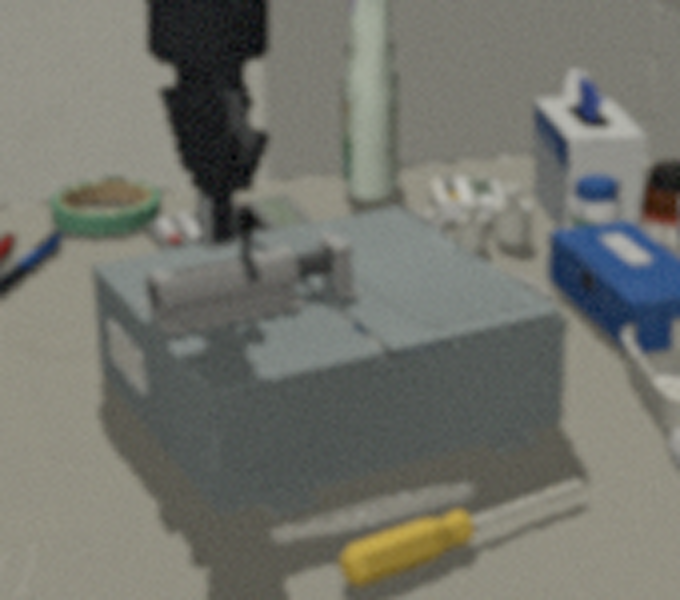

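The bolt (crop ~318,258) is now in the keeper and the handle (245,225) is still upright. I'll keep pushing until the force shows the stop.

jog_arm(
  targets=[
    {"slide": [1,0,0],"yaw": 0,"claw": -1},
    {"slide": [2,0,0],"yaw": 0,"claw": -1},
    {"slide": [2,0,0],"yaw": 0,"claw": -1},
  ],
)

```text
time_s: 8.35
tcp_pos: [490.8, 72.5, 128.0]
eef_rot: [0.0, 0.995, 0.104, -0.002]
ft_force: [-8.1, -0.5, 5.7]
grip_width: 0.1
finger_force: 3.9
```

jog_arm(
  targets=[
    {"slide": [1,0,0],"yaw": 0,"claw": -1},
    {"slide": [1.5,0,0],"yaw": 0,"claw": -1},
    {"slide": [1.5,0,0],"yaw": 0,"claw": -1},
  ],
)

```text
time_s: 8.6
tcp_pos: [491.1, 72.5, 128.0]
eef_rot: [0.001, 0.995, 0.104, -0.003]
ft_force: [-11.3, -0.7, 7.5]
grip_width: -0.3
finger_force: 5.7
```

```bash
python3 - <<'E'
from h import *
im=cv2.imread('pics/s4.png')
c=np.array([563.6,89.2]);a=.2085;R=np.array([[np.cos(a),-np.sin(a)],[np.sin(a),np.cos(a)]])
for b in(-.101+.040,-.101+.044,-.101+.048):
  print(b,((proj('side',[*(c+R@[b*1e3,-1]),140])-[170,120])*4).round(1))
E
```

```text
-0.061000000000000006 [[233.7 220.3]]
-0.05700000000000001 [[239.4 219.3]]
-0.053000000000000005 [[245.1 218.2]]
```

Home: the ball pixel matches 48 mm of travel, and the stop holds at 11 N. Next I back off, go round to the ball's left side, and push it over to the right.

jog_arm(
  targets=[
    {"slide": [-6,0,0],"yaw": 0,"claw": -1},
    {"slide": [-16,0,0],"yaw": 0,"claw": -1},
    {"slide": [-18,-15,0],"yaw": 0,"claw": -1},
    {"slide": [-18,-35,0],"yaw": 0,"claw": -1},
    {"slide": [-10,-43,2],"yaw": 0,"claw": -1},
    {"slide": [5,-43,5],"yaw": 0,"claw": -1},
    {"slide": [16,-43,5],"yaw": 0,"claw": -1},
    {"slide": [17,-40,5],"yaw": 0,"claw": -1},
    {"slide": [17,-34,5],"yaw": 0,"claw": -1},
    {"slide": [17,-28,5],"yaw": 0,"claw": -1},
    {"slide": [17,-24,5],"yaw": 0,"claw": -1},
    {"slide": [17,-20,5],"yaw": 0,"claw": -1},
    {"slide": [17,-16,5],"yaw": 0,"claw": -1},
    {"slide": [17,-12,5],"yaw": 0,"claw": -1},
    {"slide": [17,-8,5],"yaw": 0,"claw": -1},
    {"slide": [17,-4,5],"yaw": 0,"claw": -1},
    {"slide": [17,0,5],"yaw": 0,"claw": -1},
    {"slide": [17,4,5],"yaw": 0,"claw": -1},
    {"slide": [17,4,5],"yaw": 0,"claw": -1},
  ],
)

```text
time_s: 10.18
tcp_pos: [511.8, 72.1, 123.3]
eef_rot: [0.0, 0.995, 0.104, 0.0]
ft_force: [0.3, 0.5, -0.4]
grip_width: -0.0
finger_force: 0.0
```

```bash
python3 - <<'E'
from h import *
a=snap('side','s5.png')[120:270,170:340]
cv2.imwrite('pics/z5.png',cv2.resize(a,(680,600),interpolation=cv2.INTER_CUBIC))
E
```

```text
(no output)
```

View pics/z5.png

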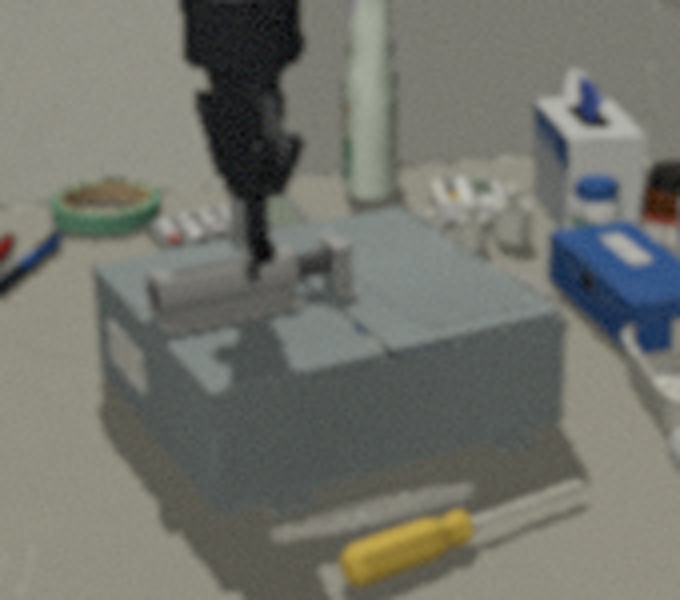

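The handle has gone over the side: the ball is at crop (262,258) beside the finger. I'll push slightly further, then lift, move above the ball, and press down to the notch end.

jog_arm(
  targets=[
    {"slide": [0,3,0],"yaw": 0,"claw": -1},
    {"slide": [0,6,0],"yaw": 0,"claw": -1},
    {"slide": [0,2,-3],"yaw": 0,"claw": -1},
    {"slide": [0,0,-20],"yaw": 0,"claw": -1},
    {"slide": [0,0,-32],"yaw": 0,"claw": -1},
    {"slide": [0,20,-32],"yaw": 0,"claw": -1},
    {"slide": [0,34,-32],"yaw": 0,"claw": -1},
    {"slide": [0,34,-26],"yaw": 0,"claw": -1},
    {"slide": [0,34,-20],"yaw": 0,"claw": -1},
    {"slide": [0,34,-15],"yaw": 0,"claw": -1},
    {"slide": [0,34,-11],"yaw": 0,"claw": -1},
    {"slide": [0,34,-8],"yaw": 0,"claw": -1},
    {"slide": [0,34,-5],"yaw": 0,"claw": -1},
    {"slide": [0,34,-3],"yaw": 0,"claw": -1},
    {"slide": [0,34,-1],"yaw": 0,"claw": -1},
    {"slide": [0,34,0],"yaw": 0,"claw": -1},
    {"slide": [0,34,0],"yaw": 0,"claw": -1},
  ],
)

```text
time_s: 11.65
tcp_pos: [518.4, 40.4, 122.8]
eef_rot: [-0.0, 0.995, 0.105, -0.0]
ft_force: [0.3, -0.4, 0.0]
grip_width: 0.1
finger_force: 0.0
```

jog_arm(
  targets=[
    {"slide": [0,0,1],"yaw": 0,"claw": -1},
    {"slide": [0,0,2],"yaw": 0,"claw": -1},
    {"slide": [0,0,3],"yaw": 0,"claw": -1},
    {"slide": [0,0,3],"yaw": 0,"claw": -1},
  ],
)

```text
time_s: 11.98
tcp_pos: [518.7, 39.8, 120.7]
eef_rot: [0.0, 0.995, 0.104, 0.0]
ft_force: [-1.8, 0.0, 10.5]
grip_width: 0.1
finger_force: 5.3
```

The notch-end stop is felt at z ≈ 121, as expected. I'll lift clear and look.

jog_arm(
  targets=[
    {"slide": [0,0,0],"yaw": 0,"claw": -1},
    {"slide": [0,0,-10],"yaw": 0,"claw": -1},
    {"slide": [0,0,-35],"yaw": 0,"claw": -1},
    {"slide": [0,0,-65],"yaw": 0,"claw": -1},
    {"slide": [0,0,-95],"yaw": 0,"claw": -1},
    {"slide": [0,0,-115],"yaw": 0,"claw": -1},
    {"slide": [0,30,-120],"yaw": 0,"claw": -1},
    {"slide": [0,60,-120],"yaw": 0,"claw": -1},
    {"slide": [0,90,-120],"yaw": 0,"claw": -1},
    {"slide": [0,120,-120],"yaw": 0,"claw": -1},
    {"slide": [0,150,-120],"yaw": 0,"claw": -1},
    {"slide": [0,180,-120],"yaw": 0,"claw": -1},
    {"slide": [0,200,-120],"yaw": 0,"claw": -1},
    {"slide": [0,200,-120],"yaw": 0,"claw": -1},
    {"slide": [0,200,-120],"yaw": 0,"claw": -1},
  ],
)

```text
time_s: 13.23
tcp_pos: [559.8, -156.9, 240.4]
eef_rot: [-0.0, 0.995, 0.103, -0.0]
ft_force: [-0.8, 0.3, -0.4]
grip_width: -0.3
finger_force: 0.0
```

```bash
python3 - <<'E'
from h import *
a=snap('side','s6.png')[120:270,170:340];b=snap('top','t6.png')[130:280,145:315]
cv2.imwrite('pics/z6.png',np.hstack([cv2.resize(x,(398,351),interpolation=cv2.INTER_CUBIC) for x in(a,b)]))
c=np.array([563.6,89.2]);t=.2085;R=np.array([[np.cos(t),-np.sin(t)],[np.sin(t),np.cos(t)]])
for th in(1.0,1.18,1.3):
  X=[*(c+R@[-53,-1-40*np.sin(th)]),101+40*np.cos(th)]
  print(th,((proj('side',X)-[170,120])*2.34),((proj('top',X)-[145,130])*2.34)+[398,0])
E
```

```text
1.0 [[156.08508186 152.53203199]] [[619.04175696 208.37394205]]
1.18 [[157.5005975  159.00295287]] [[622.27816043 207.82127604]]
1.3 [[158.20823007 163.34780476]] [[623.80393094 207.58393494]]
```

View pics/z6.png

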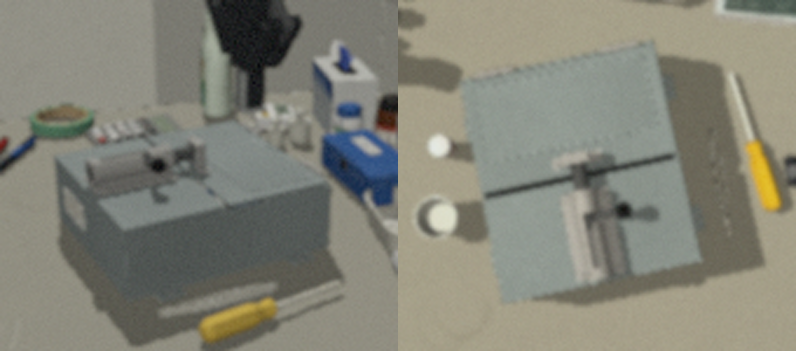

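The ball is at side (158,164) and top (624,210), which matches a turn of 1.3. The bolt is home through the keeper, the lid is shut, the bystanders are where they were, and the arm is clear.

```bash
python3 -c "
from rig import robot
print(robot.sign_off())"
```

```text
the job is handed in; nothing more can be done
None
```

The box is locked and the job is handed in: by the last pictures and contact forces, the lid is shut, the bolt is home and the handle is at the end of its notch. The arm stands clear and the things beside the box were not moved; no verdict came back on hand-in.

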